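# Hold a snap ring squeezed to the mark in its bearing carrier

### The arm

A 7-joint arm with a two-finger parallel gripper is mounted at the origin on a cart in front of the work surface, level with it; the furniture and walls round the work are solid. World frame = base frame: x ahead of the robot, y to its left, z up, the work surface at z = 0. Lengths are in m, angles in rad, forces in N, time in s.
With the tool pointing down it reaches from about 0.425 to 0.975 m from the base axis. Payload 16.7 kg.
Tool frame: the origin (TCP) lies between the finger pads; the fingertips stand nose_length ahead of it and the grasp point (between the pads) lies 3 mm ahead of it (nose_length is the distance from the TCP to the fingertips, in m); z points along the fingers, y is the line along which they close (so a half turn about z gives the same grasp; the last joint's range is limited). The gripper opens to 85 mm and grips with 20 to 120 N. Pads are 22 mm wide; open, the fingers measure 114 mm over their backs; the gripper's body (76 mm by 85 mm) begins 54 mm behind the grasp point. The pads swing forward as they close: fully open they stand 13 mm farther back than shut.
Start: joints at [1.022, 0.426, 0.074, 1.606, -0.034, 1.111, -0.067], TCP at [0.263, -0.622, 0.253] pointing down, gripper open.
Joint ranges: [-2.85, 2.85], [-0.5, 2.14], [-1.23, 1.37], [0.21, 2.46], [-1.02, 4.16], [0.16, 2.05], [-2.73, 2.73]. Speed limits (rad/s): [1.89, 1.89, 2.39, 2.39, 3.01, 3.01, 3.01].

### API

Orientations are given as [roll, pitch, yaw] about the fixed x, y, z axes, in that order (R = Rz(yaw) Ry(pitch) Rx(roll)).
In Python, from station import read_state, get_image, hand_in, recognise, nose_length gives the robot as it stands. The module is installed in compiled form; this text tells all that it offers.
- The arm moves only by the shell command python3 -m crank 'ROWS' [FORCE]. ROWS is JSON, a list of rows, each a list of 7 numbers: the shift along the tool's x, y, z in cm, then the turn, a rotation vector about the tool's x, y, z in degrees, then the opening in per cent of the stroke, from 0 (shut) to 100 (fully open). In form: [[x, y, z, rx, ry, rz, claw], ...]. A call has 1 to 5 rows; each row is the pose to reach, as a shift and turn from the pose commanded when the call began, along the tool's axes at that moment; what a row does not reach only later rows make up. A row lasts 1/10 s, in which the tool goes at most 50 mm and 8.59 degrees, less where a joint would pass 70% of its speed; a pose out of reach is approached as far as the arm can. A call with a gripper value outside its range is refused whole. The fingers move at their own pace and stop on an object; FORCE is the grip in N (left out, the last holds). Time passes only in rows, so rows that repeat a pose let the fingers close. It gives the time, the measured TCP pose, the force, the opening and the grip force at its end, in the units of the state.
- read_state(): the state, without advancing time (a new reading comes with each control period).
- get_image(name): name is "scene" or "top" or "wrist"; returns a dict with "pixels" (480x640x3 uint8, blue, green, red), "range_z" (480x640 float32, m along the optical axis (not along the pixel's ray), 0 where there is no reading), "camera_matrix" (3x3 intrinsics, pixels), "rvec" (rotation vector, rad) and "tvec" (3), from world to camera coordinates, as OpenCV has them. Camera axes: x right, y down, z forward; pixel columns grow to the right and rows downward; lengths in m; the calibration is good to about 2 mm. A picture is of the moment at which its call begins.
- hand_in(): hands the job in; it is judged then, once.
Trained networks look in a picture, given as the dict that the camera call returned (one of the last four; its "shot" number tells which), for a name from the list of things; names that differ only in an ending like _2 or _b are one class to them, and where a whole thing is asked for, a point or a joint stands for the part that bears it (a point fixed in the world has none). Each returns a list of dicts, best first, with "score" (0 to 1); they miss things now and then, are a little off and sometimes report something else, mostly with a low value. They report only what shows in the picture. A call takes as long as a camera call.
- recognise(picture, target): "box" ([left, top, right, bottom] in pixels, round what is visible of it).
The state is a dict: "clock": time; "joint_pos": joint angles; "joint_vel": joint speeds; "tau": joint torques, N m; "ee_pos": TCP position; "tool_rot": TCP orientation; "ft_force": force on the tool from outside, world axes, zero at the start; "moment": the same for the moment, N m; "grip_width": opening from 0.0 (shut) to 1.0 (fully open); "gripper_force": force on a finger pad.
Only numpy, scipy, OpenCV 4.12 (cv2) and the standard library are available. Lean on these libraries where they do the work, as an engineer would, in place of code of your own. Each camera call takes 0.05 s, during which the arm holds its last target. There are 200 camera calls.

### The job

Take the snap-ring pliers by their two black grips, squeeze them until the index stands at the long line of the setting arc (grips parallel, ring eyes nearly but never quite touching) and lift them clear of the table at that gap; then lower the squeezed ring, level, into the bore of the bearing carrier until it lies on, or just above, the bearing's face, beside its open groove. Finish while still holding the pliers there, at the mark and steady, ring central and not pressed hard on the bearing: do not let go, the fitter will check it before it is let out. Do not shove the carrier about, and leave the other parts where they lie.

Things in the scene. Friction and masses are not known exactly. Their poses are not given: they have to be found in the camera images.
- pliers: Snap-ring pliers lying flat, 0.23 kg, 248 mm long with the ring; two crossed dark steel levers, the snap ring hooked on their bent-down tips (it cannot come off). Origin: under the pivot screw, at the level of the underside (table: z = 0). x points from the pivot to the ring, y left, z up. The jaws run 13 to 19 mm above the ring's underside, so they pass over the carrier's rim.
- grips (a point): Point between the two black grips where to take them: 76 mm behind the pivot, 9 mm above the underside; the centre of mass lies within 7 mm of it. Each grip: x -60 to -128 mm from the pivot, 11 mm thick, 18 mm high from the underside. Width over the outsides: free 58, 63, 76 mm at 70, 87, 128 mm behind the pivot; at the mark parallel, 36 mm. Pinch both from above, closing along the pliers' y.
- mark (a point): The long line on the setting arc, a thin steel strip (top 21 mm above the underside) fixed to the right lever 46 mm behind the pivot and reaching at most 38 mm to the left. A pointed index on the left lever reaches this line when the gap is right. This point moves with the right lever.
- squeeze (a joint): How far each lever has turned from its free stop, rad: 0 free, 0.16 index at the long line (the mark), 0.189 eyes touch (overstrained). Both levers and the ring move together. A spring opens the grips: at grips 9 N on each to start, 17 N at the mark; let go, they spring open. The width between the fingers falls by about 1.6 mm for each 0.01 rad.
- ring (a point): Centre of the snap ring's underside: 84.5 mm ahead of the pivot, 160.5 mm ahead of grips, level with the grips' underside. Flat steel ring, 3 mm thick, 4.5 mm wide; free it is 79 mm across and cannot enter the bore; at the mark it is round, 70 mm outside. Its open ends face the pivot: two eyes, 3.2 mm apart at the mark, 21 mm when free.
- carrier: Bearing carrier standing loose on the table, 1.6 kg: round grey metal housing with a ball bearing in it. Origin: centre of its underside, z up. Foot flange 120 mm diameter, 9.5 mm high; boss 98 mm diameter up to the top face 40 mm above the table. Bore in the top 74 mm diameter, 9 mm deep down to the bearing's face; open ring groove in its wall just above that face.
- bore (a point): Centre of the bearing's upper face (70 mm diameter) at the bottom of the carrier's bore, 31 mm above the carrier's underside. The ring's underside (ring) belongs here or up to 3.5 mm above it. The pliers may be turned any way about the vertical; a parts tray (rim 42 mm, gears up to 110 mm high) stands left of y = -0.07 m, from x = 0.30 to 0.64 m, so keep the gripper to its right.
- bolt_a: Bystander: short flanged M8 bolt lying on the table, 17 x 21 x 17 mm, origin at the centre of its underside.
- bolt_b: Bystander: flanged M8 bolt lying on the table, 17 x 25 x 17 mm, origin at the centre of its underside.
- shift_link: Bystander: steel link with ball ends, 19 x 78 x 11 mm (long in y), origin at the centre of its underside.
- spanner_13: Bystander: combination spanner lying flat, 33 x 174 x 6 mm (long in y), origin at the centre of its underside.

How it is judged:
On the way:
1. the pliers, squeezed to the mark, are held clear of the table and of the carrier (value of joint squeeze between 0.138 and 0.182 rad and height (world z) of ring above 0.02 m and height (world z) of grips above 0.03 m and contact force between pliers and carrier below 0.3 N and z of ring in the frame of carrier above 0.041 m), for 0.5 s.
At the end, for the whole second after the job is handed in: Pliers still gripped, steady, within 0.022 rad of the mark; ring underside 0 to 3.5 mm above the bearing face, within 3 mm of the bore axis, level within 0.06 rad, bearing on the carrier with under 8 N; carrier flat on the table (value of joint squeeze between 0.138 and 0.182 rad and horizontal distance between ring and bore below 0.003 m and z of ring in the frame of carrier between 0.0295 and 0.0345 m and angle between the z axis of pliers and the z axis of carrier, either way round below 0.06 rad and contact force between pliers and carrier below 8 N and contact force between the fingers and pliers above 4 N and angle between carrier's own z axis and vertical below 0.03 rad and height (world z) of carrier below 0.003 m and linear speed of pliers below 0.01 m/s and velocity of joint squeeze between -0.05 and 0.05 rad/s); the arm keeps its last pose, push and grip.
It fails at once if the ring is overstrained: its eyes are squeezed together (squeeze beyond 0.185) (value of joint squeeze above 0.185 rad).
It fails at once if the pliers are pushed hard on the carrier (over 20 N) (contact force between pliers and carrier above 20 N).
It fails at once if the carrier is shoved more than 15 mm (distance of carrier from where it was at the start of the episode above 0.015 m).
It fails at once if a bolt, the link or the spanner is knocked more than 20 mm out of its place (distance of any of bolt_a, bolt_b, shift_link, spanner_13 from where it was at the start of the episode above 0.02 m).
It also fails if it takes over 45 s, if anything falls off the work surface, if the arm or the gripper's body presses on something with over 40 N, if the wrist force passes 120 N, or if a joint passes its speed limit or range.

## Working session

There is one attempt and no reset: what is moved stays moved. The work goes in short steps, Python scripts to look and compute and a shell command to move; the robot and the scene stay as the last step left them, time stands still between calls to the robot, and variables do not carry over. Pictures are saved under pics/ and viewed, at most 10 in all, crops included, and the job is handed in when it is done.

```bash
mkdir -p pics
cat > h.py <<'E'
import numpy as np,cv2
from station import *
def world(p):
    K=p["camera_matrix"];R=cv2.Rodrigues(np.array(p["rvec"],float))[0];t=np.array(p["tvec"],float).ravel()
    z=p["range_z"];v,u=np.mgrid[:480,:640]
    c=np.stack([(u-K[0,2])/K[0,0]*z,(v-K[1,2])/K[1,1]*z,z],-1)
    return (c-t)@R
E
python3 - <<'E'
from h import *
s=read_state();print({k:np.round(v,3) for k,v in s.items()},nose_length)
for n in["top","scene"]:
    p=get_image(n);cv2.imwrite(f"pics/{n}0.png",p["pixels"]);W=world(p)
    for t in["pliers","grips","ring","mark","carrier","bolt_a","shift_link","spanner_13"]:
        for d in recognise(p,t)[:2]:
            b=np.array(d["box"]).round().astype(int);c=W[(b[1]+b[3])//2,(b[0]+b[2])//2];print(n,t,round(d["score"],2),b,c.round(3))
E
```

```text
{'clock': np.float64(0.0), 'joint_pos': array([ 1.022,  0.427,  0.074,  1.607, -0.034,  1.111, -0.067]), 'joint_vel': array([-0.002,  0.002,  0.002,  0.001, -0.002, -0.001,  0.   ]), 'tau': array([-1.0000e-03, -9.4984e+01,  3.7610e+00, -4.6352e+01,  1.9000e-02,
        1.0000e-02,  0.0000e+00]), 'ee_pos': array([ 0.263, -0.621,  0.253]), 'tool_rot': array([-3.14,  0.  ,  0.4 ]), 'ft_force': array([-0.169,  0.551,  0.441]), 'moment': array([ 0.04 , -0.054,  0.039]), 'gripper_force': np.float64(0.0), 'grip_width': np.float64(0.998)} 0.022
top pliers 0.88 [258 184 350 309] [ 0.515 -0.326  0.017]
top grips 0.72 [257 182 352 309] [ 0.517 -0.326  0.018]
top ring 0.67 [254 185 355 308] [ 0.515 -0.326  0.017]
top mark 0.88 [281 210 318 305] [ 0.498 -0.317 -0.002]
top carrier 0.93 [214 151 274 210] [ 0.642 -0.21   0.007]
top carrier 0.61 [182 236 192 245] [ 0.525 -0.109  0.008]
top bolt_a 0.45 [182 234 190 246] [ 0.525 -0.107  0.008]
top bolt_a 0.3 [203 301 226 344] [ 0.376 -0.167  0.007]
top shift_link 0.91 [204 303 227 342] [ 0.376 -0.169  0.008]
top spanner_13 0.96 [386 229 475 252] [ 0.533 -0.56   0.001]
top spanner_13 0.45 [261 184 350 307] [ 0.517 -0.328  0.018]
scene pliers 0.93 [238 248 387 302] [ 0.503 -0.334  0.001]
scene grips 0.9 [237 247 384 297] [ 0.514 -0.324 -0.001]
scene ring 0.57 [240 247 385 299] [ 0.512 -0.329 -0.   ]
scene mark 0.66 [404 277 499 311] [ 0.531 -0.547  0.004]
scene mark 0.58 [255 250 341 300] [ 0.496 -0.313 -0.   ]
scene carrier 0.89 [258 204 321 247] [ 0.603 -0.232  0.033]
scene bolt_a 0.51 [202 246 216 255] [ 0.511 -0.123  0.001]
scene bolt_a 0.41 [202 239 210 245] [ 0.518 -0.113  0.011]
scene shift_link 0.69 [164 270 187 302] [ 0.369 -0.175  0.007]
scene spanner_13 0.8 [402 277 500 312] [ 0.531 -0.547  0.004]
```

Run:
```python
import cv2
a=cv2.imread("pics/top0.png");cv2.imwrite("pics/c0.png",cv2.resize(a[130:355,160:490],None,fx=2.4,fy=2.4,interpolation=cv2.INTER_CUBIC)[:600,:800])
```

```text
(no output)
```

View pics/c0.png

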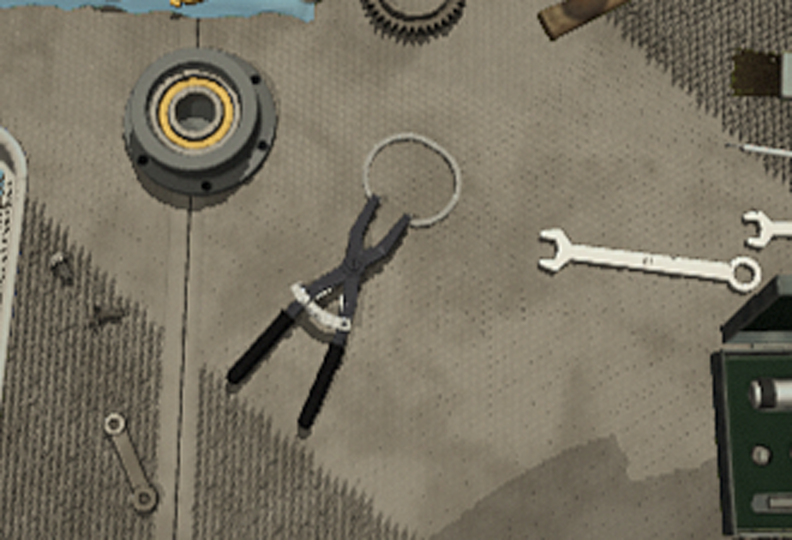

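The crop shows the pliers with ring centre at crop (412,180), pivot (354,268), and grip ends (232,382) and (303,432). The carrier is at (195,115), with bolts at (62,265) and (105,318) and the link at lower left. Next I'll fit the poses.

```bash
cat >> h.py <<'E'
def ray(p,u,v,z):
    K=p["camera_matrix"];R=cv2.Rodrigues(np.array(p["rvec"],float))[0];t=np.array(p["tvec"],float).ravel()
    o=-R.T@t;d=R.T@np.array([(u-K[0,2])/K[0,0],(v-K[1,2])/K[1,1],1]);return o+d*(z-o[2])/d[2]
def circ(P):
    A=np.c_[2*P[:,:2],np.ones(len(P))];s=np.linalg.lstsq(A,(P[:,:2]**2).sum(1),rcond=None)[0];return s[:2],np.sqrt(s[2]+s[:2]@s[:2])
def carrier(p,c0):
    W=world(p);r=np.hypot(W[...,0]-c0[0],W[...,1]-c0[1])
    m=(p["range_z"]>0)&(r<.07)&(abs(W[...,2]-.04)<.004);P=W[m]
    (c,r),_=cv2.minEnclosingCircle((P[:,:2]*1000).astype(np.float32))
    return np.array(c)/1000,r/1000,P.mean(0),len(P)
E
python3 - <<'E'
from h import *
p=get_image("top")
print("ring",ray(p,331.7,205,.003),"piv",ray(p,307.5,241.7,.02),"e1",ray(p,256.7,289,.016),"e2",ray(p,286,310,.016))
print(carrier(p,[.635,-.21]))
W=world(p);g=p["pixels"].max(-1)
m=(W[...,2]>.010)&(W[...,2]<.03)&(W[...,0]>.38)&(W[...,0]<.56)&(W[...,1]<-.24)&(W[...,1]>-.42)&(g<45)
P=W[m];print(len(P),P.mean(0),P.min(0),P.max(0))
E
```

```text
ring [ 0.59662304 -0.37620669  0.003     ] piv [ 0.52276977 -0.33250232  0.02      ] e1 [ 0.43558672 -0.24263252  0.016     ] e2 [ 0.39895919 -0.29643221  0.016     ]
(np.float64(0.64290283203125), -0.20769798278808593, array([ 0.64226592, -0.20730175,  0.03817049]), 827)
460 [ 0.45524778 -0.2906851   0.01542226] [ 0.40439448 -0.37137273  0.01001485] [ 0.55951603 -0.24104971  0.02103795]
```

```bash
cat >> h.py <<'E'
from scipy.spatial.transform import Rotation as Ro
def delta(pos,yaw,s=None):
    s=s or read_state();R=Ro.from_euler('xyz',s["tool_rot"]);T=Ro.from_euler('xyz',[np.pi,0,np.radians(yaw)])
    print("now",np.round(s["ee_pos"],4),np.degrees(s["tool_rot"]).round(2),"| shift cm",(R.inv().apply(np.array(pos)-s["ee_pos"])*100).round(2),"rot",np.degrees((R.inv()*T).as_rotvec()).round(2))
E
python3 -m crank '[[6,-4.5,1,0,0,8.5,100],[12,-9,2,0,0,17,100],[18,-13.5,3,0,0,25.5,100],[24,-18,4,0,0,34,100],[28,-21,5,0,0,42.5,100]]'
python3 -c "
from h import *
delta([.457,-.294,.2],-30.7)"
```

```text
clock: 1.45
ee_pos: [0.3818, -0.4178, 0.2212]
tool_rot: [3.142, -0.001, -0.312]
ft_force: [1.0, -0.4, 0.0]
grip_width: 1.0
gripper_force: 0.0
now [ 0.3818 -0.4178  0.2212] [ 1.800e+02 -3.000e-02 -1.785e+01] | shift cm [  3.36 -14.09   2.12] rot [ 0.   -0.03 12.85]
```

```bash
python3 -m crank '[[1,-4.4,0.7,0,0,6,100],[2,-9,1.4,0,0,12.8,100],[3.3,-14,2.1,0,0,12.8,100],[3.3,-14,2.1,0,0,12.8,100],[3.3,-14,2.1,0,0,12.8,100]]'
python3 - <<'E'
from h import *
delta([.457,-.294,.2],-30.7)
p=get_image("wrist");cv2.imwrite("pics/w1.png",p["pixels"]);np.savez("w1.npz",**{k:p[k] for k in["pixels","range_z","camera_matrix","rvec","tvec"]})
E
```

```text
clock: 1.95
ee_pos: [0.4555, -0.2947, 0.2002]
tool_rot: [-3.141, 0.0, -0.526]
ft_force: [0.2, 0.1, 0.4]
grip_width: 0.998
gripper_force: 0.0
now [ 0.4555 -0.2947  0.2002] [-1.7999e+02  1.0000e-02 -3.0150e+01] | shift cm [ 0.1  -0.13  0.02] rot [-0.01  0.01  0.55]
```

View pics/w1.png

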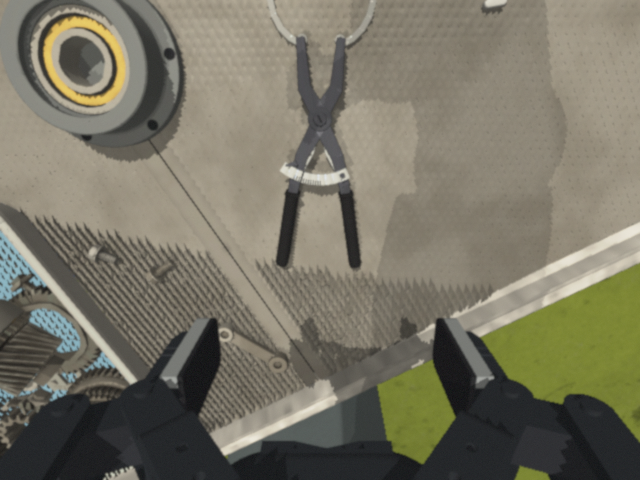

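The wrist view shows the pliers upright and centred. The pivot is at (320,121), the grip ends at (283,263) and (356,264), the jaw tips at (301,40) and (341,40), and the carrier at upper left.

Run:
```python
from h import *
p=dict(np.load("w1.npz"))
pv=ray(p,320,121,.02);e=(ray(p,283,263,.017)+ray(p,356,264,.017))/2;j=(ray(p,301,40,.019)+ray(p,341,40,.019))/2
print(pv,e,j)
for a,b in((e,pv),(e,j),(pv,j)): d=(b-a)[:2];print(np.hypot(*d),np.degrees(np.arctan2(d[1],d[0])))
W=world(p);m=(p["pixels"].max(-1)<40)&(W[...,2]>.008)&(W[...,2]<.03);m[300:]=0
P=W[m];P=P[np.hypot(*(P[:,:2]-[.457,-.294]).T)<.07];print(len(P),P.mean(0))
c,(w,h),a=cv2.minAreaRect((P[:,:2]*1000).astype(np.float32));print(c,w,h,a)
y=np.radians(-30.5);g=pv[:2]-.076*np.array([np.cos(y),np.sin(y)]);print("grip",g)
delta([g[0],g[1],.024],-30.5)
```

```text
[ 0.52698522 -0.32979219  0.02      ] [ 0.42554403 -0.26963119  0.017     ] [ 0.57404807 -0.3582647   0.019     ]
0.11793921820127372 -30.67060145027424
0.17294318915678364 -30.830543244275397
0.05500541576419459 -31.17348217151254
478 [ 0.45677289 -0.2836632   0.01696209]
(452.29144287109375, -284.58892822265625) 68.40665435791016 63.01897048950195 59.26774978637695
grip [ 0.4615014  -0.29121927]
now [ 0.4547 -0.2961  0.2003] [ 1.7999e+02 -1.0000e-02 -3.0280e+01] | shift cm [ 0.34 -0.76 17.63] rot [ 0.01 -0.01  0.22]
```

```bash
python3 -m crank '[[0.1,-0.5,4.5,0,0,0.4,100],[0.1,-0.5,9,0,0,0.4,100],[0.1,-0.5,13,0,0,0.4,100],[0.1,-0.5,13,0,0,0.4,100],[0.1,-0.5,13,0,0,0.4,100]]'
python3 - <<'E'
from h import *
delta([.4588,-.292,.024],-30.7)
p=get_image("wrist");cv2.imwrite("pics/w2.png",p["pixels"]);np.savez("w2.npz",**{k:p[k] for k in["pixels","range_z","camera_matrix","rvec","tvec"]})
E
```

```text
clock: 2.5
ee_pos: [0.4575, -0.2933, 0.0708]
tool_rot: [3.141, 0.001, -0.538]
ft_force: [0.3, -0.3, 0.3]
grip_width: 0.996
gripper_force: 0.0
now [ 0.4575 -0.2933  0.0708] [ 1.7997e+02  5.0000e-02 -3.0840e+01] | shift cm [ 0.05 -0.18  4.68] rot [ 0.03  0.05 -0.14]
```

View pics/w2.png

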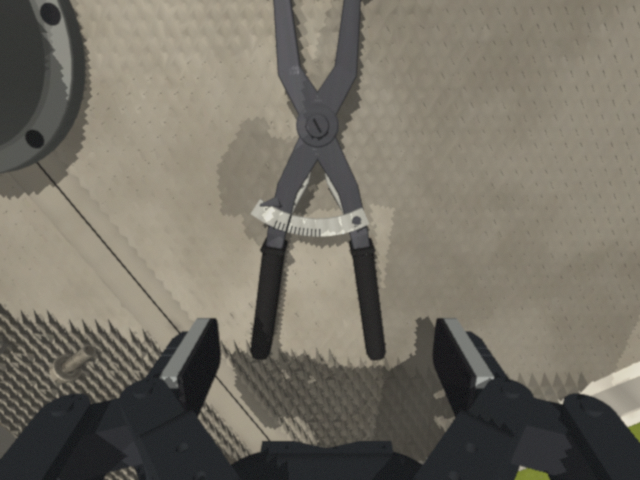

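The pivot is at (318,126) and the grips are midway at u≈319, with their ends at (262,355) and (376,355). The fingers' midline is at u≈326, so they are nearly centred.

Run:
```python
from h import *
p=dict(np.load("w2.npz"))
pv=ray(p,318,126,.02);e=(ray(p,261,355,.014)+ray(p,376,355,.014))/2
print(pv,e);d=(pv-e)[:2];L=np.hypot(*d);print(L,np.degrees(np.arctan2(d[1],d[0])));g=pv[:2]-.076*d/L;print(g)
delta([*g,.024],-30.7)
R=cv2.Rodrigues(p["rvec"])[0];print(-R.T@p["tvec"])
```

```text
[ 0.52838232 -0.33050219  0.02      ] [ 0.42429191 -0.26758392  0.014     ]
0.12162861782066497 -31.151193610850793
[ 0.46334112 -0.29118753]
now [ 0.4584 -0.2935  0.0718] [ 1.7999e+02 -8.0000e-02 -3.0820e+01] | shift cm [ 0.3  -0.45  4.78] rot [ 0.01 -0.08 -0.12]
[ 0.53138412 -0.33623117  0.19089115]
```

```bash
python3 -m crank '[[0.3,-0.3,2,0,0,0,100],[0.3,-0.3,4,0,0,0,100],[0.3,-0.3,4.7,0,0,0,100],[0.3,-0.3,4.7,0,0,0,100]]' 40
python3 -m crank '[[0,0,0,0,0,0,85],[0,0,0,0,0,0,75],[0,0,0,0,0,0,70],[0,0,0,0,0,0,65],[0,0,0,0,0,0,65]]' 40
```

```text
clock: 2.95
ee_pos: [0.4625, -0.2916, 0.0242]
tool_rot: [-3.142, -0.001, -0.537]
ft_force: [-0.5, 0.5, 0.9]
grip_width: 0.997
gripper_force: 0.0
clock: 3.45
ee_pos: [0.4632, -0.2918, 0.0248]
tool_rot: [-3.141, -0.003, -0.537]
ft_force: [-0.9, -0.3, 12.4]
grip_width: 0.652
gripper_force: 12.9
```

```bash
python3 -m crank '[[0,0,-0.5,0,0,0,65],[0,0,-0.5,0,0,0,65]]' 40; python3 -c "
import station as s;print(s.nose_length)"
```

```text
clock: 3.65
ee_pos: [0.4625, -0.2913, 0.0292]
tool_rot: [-3.141, -0.001, -0.536]
ft_force: [-0.9, 0.9, -0.6]
grip_width: 0.652
gripper_force: 10.0
0.022
```

```bash
python3 -m crank '[[0,0,-0.1,0,0,0,60],[0,0,-0.2,0,0,0,55],[0,0,-0.2,0,0,0,50],[0,0,-0.2,0,0,0,50],[0,0,-0.2,0,0,0,50]]' 40
python3 - <<'E'
from h import *
p=get_image("wrist");cv2.imwrite("pics/w3.png",cv2.resize(p["pixels"][90:390,160:480],None,fx=2,fy=2,interpolation=cv2.INTER_CUBIC))
E
```

```text
clock: 4.15
ee_pos: [0.4621, -0.2911, 0.0301]
tool_rot: [-3.142, 0.0, -0.536]
ft_force: [-1.2, 0.4, -2.4]
grip_width: 0.501
gripper_force: 13.3
```

View pics/w3.png

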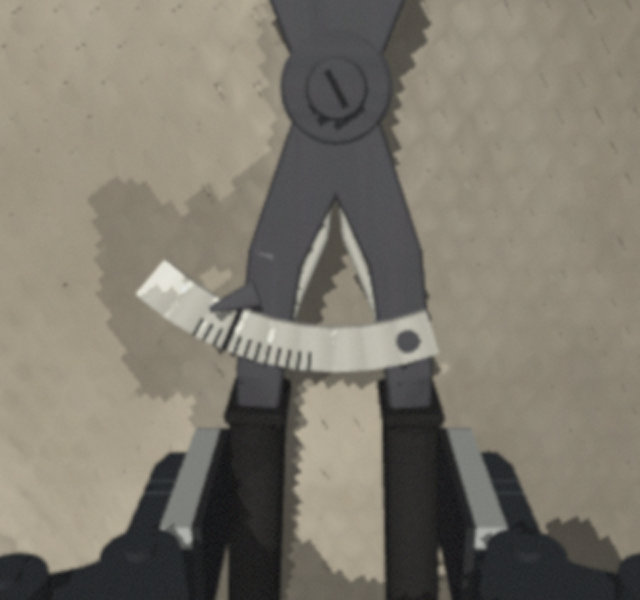

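The crop shows the index tip at (212,309), still left of the long line at (240,308). About 0.05 rad is left to go.

```bash
python3 -m crank '[[0,0,0,0,0,0,47],[0,0,0,0,0,0,44.5],[0,0,0,0,0,0,44.5],[0,0,0,0,0,0,44.5]]' 40
python3 - <<'E'
from h import *
p=get_image("wrist");cv2.imwrite("pics/w4.png",cv2.resize(p["pixels"][120:370,200:400],None,fx=2.4,fy=2.4,interpolation=cv2.INTER_CUBIC))
E
```

```text
clock: 4.6
ee_pos: [0.4622, -0.2911, 0.0302]
tool_rot: [-3.142, 0.0, -0.536]
ft_force: [0.4, 0.9, -2.2]
grip_width: 0.45
gripper_force: 14.8
```

View pics/w4.png

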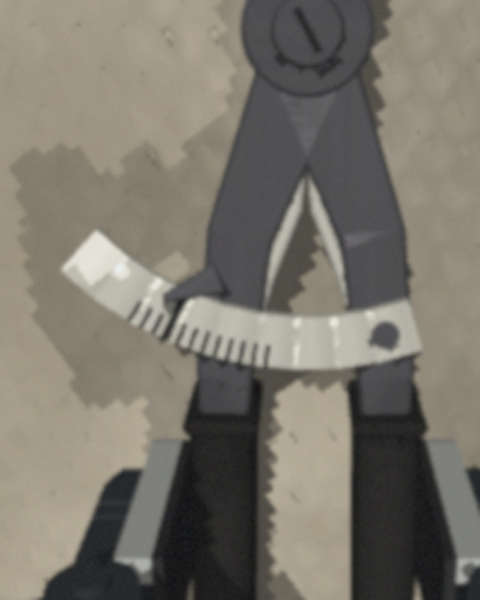

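The index tip is at (165,296) and the long line at about (183,303), so it is still slightly short. The grips look almost parallel.

```bash
python3 -m crank '[[0,0,0,0,0,0,42.5],[0,0,0,0,0,0,42.5],[0,0,0,0,0,0,42.5]]' 40
python3 - <<'E'
from h import *
p=get_image("wrist");cv2.imwrite("pics/w5.png",cv2.resize(p["pixels"][120:295,230:390],None,fx=3.4,fy=3.4,interpolation=cv2.INTER_CUBIC))
E
```

```text
clock: 4.95
ee_pos: [0.4622, -0.2911, 0.0302]
tool_rot: [-3.142, 0.0, -0.536]
ft_force: [-1.2, 0.1, -2.2]
grip_width: 0.427
gripper_force: 15.7
```

View pics/w5.png

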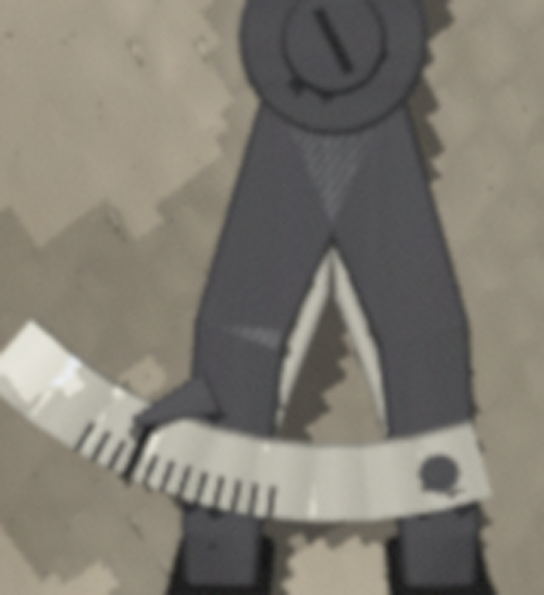

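Tip at (133,430), long line at (150,432), so about 0.015–0.02 rad is left. I'll squeeze slightly more, then lift.

```bash
python3 -m crank '[[0,0,0,0,0,0,40.5],[0,0,0,0,0,0,40.5],[0,0,-0.5,0,0,0,40.5],[0,0,-1.5,0,0,0,40.5],[0,0,-3,0,0,0,40.5]]' 40
python3 -m crank '[[0,0,-2,0,0,0,40.5],[0,0,-4,0,0,0,40.5],[0,0,-6,0,0,0,40.5],[0,0,-6.5,0,0,0,40.5],[0,0,-6.5,0,0,0,40.5]]' 40
python3 - <<'E'
from h import *
p=get_image("wrist");cv2.imwrite("pics/w6.png",p["pixels"]);np.savez("w6.npz",**{k:p[k] for k in["pixels","range_z","camera_matrix","rvec","tvec"]})
E
```

```text
clock: 5.5
ee_pos: [0.4619, -0.2909, 0.0606]
tool_rot: [3.142, 0.001, -0.536]
ft_force: [-0.1, -0.1, -2.0]
grip_width: 0.407
gripper_force: 17.1
clock: 6.0
ee_pos: [0.4626, -0.2913, 0.1261]
tool_rot: [-3.141, -0.002, -0.536]
ft_force: [-0.7, -0.1, -3.0]
grip_width: 0.407
gripper_force: 17.1
```

View pics/w6.png

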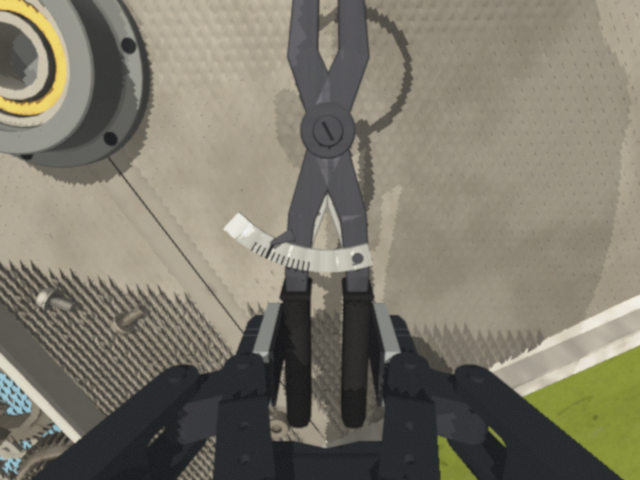

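The pliers are lifted, grips parallel, index at the long line (about (273,240)), pivot at (328,130). Next I'll measure ring pose and level.

```bash
cat > ring.py <<'E'
from h import *
def ringfit(p,tcp,yaw,zu):
    # model: ring about 160.5 mm ahead of grips
    W=world(p);d=np.array([np.cos(yaw),np.sin(yaw)]);c=np.array(tcp[:2])+.1605*d
    for _ in range(4):
        q=W[...,:2]-c;r=np.hypot(q[...,0],q[...,1]);a=q@d
        m=(p["range_z"]>0)&(abs(r-.033)<.008)&(abs(W[...,2]-zu-.003)<.012)&(a>-.018)
        P=W[m];c,R=circ(P)
    A=np.c_[(P[:,:2]-c)@d,(P[:,:2]-c)@[-d[1],d[0]],np.ones(len(P))]
    pl=np.linalg.lstsq(A,P[:,2],rcond=None)[0]
    return c,R,pl,len(P)
E
python3 - <<'E'
from ring import *
s=read_state();print(s["ee_pos"],s["tool_rot"]);yaw=s["tool_rot"][2];zu=s["ee_pos"][2]-.0302
for n in["top","scene"]:
    p=get_image(n);np.savez(n+"6.npz",**{k:p[k] for k in["pixels","range_z","camera_matrix","rvec","tvec"]})
    c,R,pl,k=ringfit(p,s["ee_pos"],yaw,zu);d=c-s["ee_pos"][:2]
    print(n,c,R,"plane",pl,k,"offset along,left",d@[np.cos(yaw),np.sin(yaw)],d@[-np.sin(yaw),np.cos(yaw)])
p=dict(np.load("w6.npz"));W=world(p)
for u,v in((298,350),(355,350),(328,115),(310,60),(345,60),(305,25),(350,25),(340,258)):
    print(u,v,np.median(W[v-3:v+4,u-3:u+4].reshape(-1,3),0).round(4))
E
```

```text
[ 0.46216552 -0.29103307  0.12523782] [-3.14144294e+00 -4.77481870e-04 -5.36269463e-01]
top [ 0.60129373 -0.37622553] 0.0327621614052113 plane [-0.02696442  0.00448755  0.09472157] 232 offset along,left 0.16312510105919587 -0.0021480432810214527
scene [ 0.6017425 -0.3759628] 0.032580015914080405 plane [-0.00833292 -0.0053536   0.09532476] 153 offset along,left 0.16337663254895485 -0.001692906224046046
298 350 [ 0.4636 -0.2775  0.1154]
355 350 [ 0.4519 -0.2974  0.1156]
328 115 [ 0.5355 -0.3343  0.1163]
310 60 [ 0.5527 -0.3378  0.1145]
345 60 [ 0.547  -0.3474  0.1145]
305 25 [ 0.5619 -0.3416  0.1145]
350 25 [ 0.5547 -0.3536  0.1145]
340 258 [ 0.4905 -0.3127  0.1177]
```

```bash
python3 -m crank '[[-0.4,-1.3,0,0,0,-5,40.5],[-0.9,-2.8,0,0,0,-11,40.5],[-1.6,-4.7,0,0,0,-18,40.5],[-2.2,-6.5,0,0,0,-25,40.5],[-2.8,-8.2,0,0,0,-30.7,40.5]]'
python3 -m crank '[[0,0,0,0,0,0,40.5],[0,0,0,0,0,0,40.5],[0,0,0,0,0,0,40.5]]'
python3 - <<'E'
from ring import *
s=read_state();print(s["ee_pos"],s["tool_rot"],s["gripper_force"],s["grip_width"]);yaw=s["tool_rot"][2];zu=s["ee_pos"][2]-.0325
for n in["top","scene","wrist"]:
    p=get_image(n);cv2.imwrite(f"pics/{n}7.png",p["pixels"]);np.savez(n+"7.npz",**{k:p[k] for k in["pixels","range_z","camera_matrix","rvec","tvec"]})
    if n!="wrist":
        c,R,pl,k=ringfit(p,s["ee_pos"],yaw,zu);d=c-s["ee_pos"][:2]
        print(n,c,R,"plane",pl,k,"offset along,left",d@[np.cos(yaw),np.sin(yaw)],d@[-np.sin(yaw),np.cos(yaw)])
W6=world(dict(np.load("top6.npz")))
m=(np.hypot(W6[...,0]-.6427,W6[...,1]+.2075)<.06)
P=W6[m];T=P[abs(P[:,2]-.04)<.004];print("top face z",np.median(T[:,2]),len(T))
# centre from outer edge and bore edge of top-face annulus
for k in("out","in"):
    a=np.arctan2(T[:,1]+.2075,T[:,0]-.6427);r=np.hypot(T[:,0]-.6427,T[:,1]+.2075);Q=[]
    for i in np.arange(-np.pi,np.pi,.2):
        j=np.where((a>=i)&(a<i+.2))[0]
        if len(j)>3: Q.append(T[j[np.argmax(r[j]) if k=="out" else np.argmin(r[j])]])
    print(k,circ(np.array(Q)),len(Q))
E
```

```text
clock: 6.65
ee_pos: [0.4796, -0.2053, 0.1242]
tool_rot: [-3.141, 0.002, 0.005]
ft_force: [-0.7, 0.3, -2.1]
grip_width: 0.41
gripper_force: 17.1
clock: 6.95
ee_pos: [0.4796, -0.2069, 0.1247]
tool_rot: [-3.141, 0.001, -0.003]
ft_force: [-0.1, 0.3, -2.0]
grip_width: 0.406
gripper_force: 17.1
[ 0.47958394 -0.20690552  0.12470183] [-3.14149882e+00  8.97161826e-04 -2.54326418e-03] 17.109477818012238 0.40649018693557243
top [ 0.64215686 -0.20944392] 0.032608317233690384 plane [-0.02901835 -0.00058986  0.0941348 ] 196 offset along,left 0.1625788476235331 -0.002124928470927454
scene [ 0.64317138 -0.20897996] 0.03272526856529784 plane [-0.01742543  0.00338069  0.09574546] 87 offset along,left 0.16359219053664542 -0.0016583889103246043
top face z 0.03810360965322578 230
out (array([ 0.64280036, -0.20701688]), np.float64(0.049342486350356915)) 10
in (array([ 0.63381302, -0.19922524]), np.float64(0.048738808562424976)) 10
```

```bash
python3 -m crank '[[0,-0.1,1,0,0.5,0,40.5],[0.1,-0.2,2.5,0,1,0,40.5],[0.1,-0.2,4,0,1,0,40.5],[0.1,-0.2,4.8,0,1,0,40.5],[0.1,-0.2,4.8,0,1,0,40.5]]'
python3 -m crank '[[0,0,0,0,0,0,40.5],[0,0,0,0,0,0,40.5]]'
cat > look.py <<'E'
import sys;from ring import *
zb=float(sys.argv[1]);tag=sys.argv[2]
s=read_state();print(s["ee_pos"],np.degrees(s["tool_rot"]),s["gripper_force"],s["grip_width"],s["ft_force"]);yaw=s["tool_rot"][2];zu=s["ee_pos"][2]-zb
for n in["top","scene","wrist"]:
    p=get_image(n);cv2.imwrite(f"pics/{n}{tag}.png",p["pixels"]);np.savez(n+tag+".npz",**{k:p[k] for k in["pixels","range_z","camera_matrix","rvec","tvec"]})
    if n!="wrist":
        c,R,pl,k=ringfit(p,s["ee_pos"],yaw,zu);d=c-s["ee_pos"][:2]
        print(n,c,R,"plane",pl,k,"offset along,left",d@[np.cos(yaw),np.sin(yaw)],d@[-np.sin(yaw),np.cos(yaw)])
E
python3 look.py .0295 8
python3 - <<'E'
import cv2,numpy as np
a=cv2.imread("pics/top8.png")[140:220,205:285];b=cv2.imread("pics/scene8.png")[190:260,240:340]
cv2.imwrite("pics/c8.png",np.hstack([cv2.resize(a,(400,400),interpolation=cv2.INTER_CUBIC),cv2.resize(b,(400,400),interpolation=cv2.INTER_CUBIC)]))
E
```

```text
clock: 7.6
ee_pos: [0.4804, -0.2044, 0.0763]
tool_rot: [-3.141, -0.016, -0.001]
ft_force: [-0.3, 0.5, -1.6]
grip_width: 0.407
gripper_force: 17.1
clock: 7.8
ee_pos: [0.4814, -0.2045, 0.0778]
tool_rot: [3.141, -0.018, -0.001]
ft_force: [0.4, 0.2, -1.9]
grip_width: 0.409
gripper_force: 17.1
[ 0.48139753 -0.20449589  0.07783085] [ 1.79985259e+02 -1.04908741e+00 -4.15659351e-02] 17.106265425682068 0.40883855143553255 [ 0.37003116  0.15878479 -1.94594515]
top [ 0.64445276 -0.20722051] 0.033527028777657286 plane [-0.00769627  0.01633509  0.0490576 ] 240 offset along,left 0.16305715524135997 -0.0026063317611919956
scene [ 0.64999686 -0.21068144] 0.03233372555847868 plane [-0.19105142  0.12026353  0.05057855] 166 offset along,left 0.16860376530084895 -0.006063240278497924
```

View pics/c8.png

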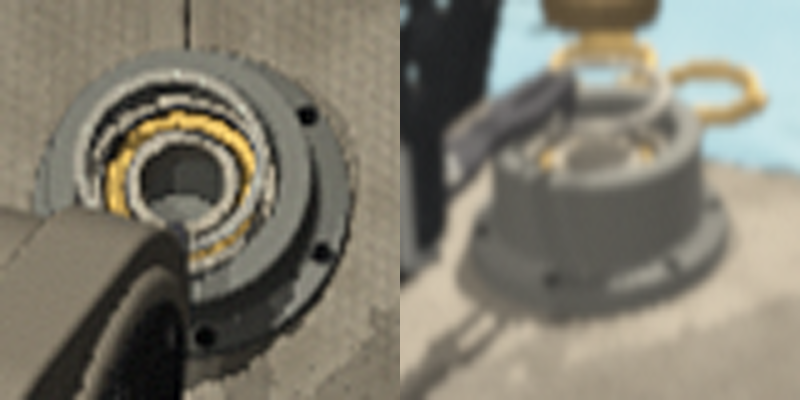

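The left panel (top camera) shows the bright ring hovering over the bore, nearly concentric, with the arm covering its lower-left side. The right panel (scene camera) shows the ring just above the rim. To get the offset precisely, I'll fit circle edges in the same camera.

```bash
cat > edge.py <<'E'
from ring import *
from scipy.optimize import minimize
from scipy.ndimage import map_coordinates,gaussian_filter,gaussian_gradient_magnitude
def fitc(p,c0,circles,arc=(-np.pi,np.pi),sig=.8,rng=.005):
    g=gaussian_gradient_magnitude(p["pixels"].astype(float).mean(-1),sig);g=np.minimum(g,40)
    a=np.arange(*arc,.03)
    def f(c):
        t=0
        for r,z in circles:
            X=np.c_[c[0]+r*np.cos(a),c[1]+r*np.sin(a),np.full(len(a),z)]
            uv=cv2.projectPoints(X,p["rvec"],p["tvec"],p["camera_matrix"],None)[0][:,0]
            t+=map_coordinates(g,[uv[:,1],uv[:,0]],order=1).mean()
        return -t
    S=np.arange(-rng,rng+1e-9,.0005);G=[(f((c0[0]+x,c0[1]+y)),x,y) for x in S for y in S];b=min(G)
    m=minimize(f,[c0[0]+b[1],c0[1]+b[2]],method="Nelder-Mead",options=dict(initial_simplex=np.array([[0,0],[4e-4,0],[0,4e-4]])+[c0[0]+b[1],c0[1]+b[2]]))
    return m.x.round(5),-m.fun
E
python3 - <<'E'
from edge import *
L=lambda n:dict(np.load(n+".npz"))
for n in("top6","scene6","top7","top8","w6","wrist8"):
    p=L(n);arc=(-np.pi,np.pi) if "6" in n else (-1.5,2.2)
    for cs in([(.049,.04)],[(.060,.0095)],[(.037,.04)],[(.049,.04),(.06,.0095)]):
        print(n,cs,*fitc(p,(.6428,-.2074),cs,arc))
for n,c,z,arc in(("top6",(.6013,-.3762),.0955,(-2.6,1.5)),("top7",(.6425,-.2093),.0955,(-2,2.)),("top8",(.6442,-.2068),.049,(-1.5,2.2)),("scene6",(.6015,-.376),.0955,(-2.6,1.5)),("scene8",(.6442,-.2068),.049,(-1.5,2.2))):
    print(n,"ring",fitc(L(n),c,[(.035,z),(.0305,z)],arc))
E
```

```text
top6 [(0.049, 0.04)] [ 0.64185 -0.20618] 6.392452950240992
top6 [(0.06, 0.0095)] [ 0.64228 -0.20955] 5.152912200973346
top6 [(0.037, 0.04)] [ 0.64245 -0.20747] 9.821565517770411
top6 [(0.049, 0.04), (0.06, 0.0095)] [ 0.64276 -0.20657] 11.090467103823016
scene6 [(0.049, 0.04)] [ 0.65215 -0.21421] 17.900416904901622
scene6 [(0.06, 0.0095)] [ 0.63926 -0.20685] 12.047181655591196
scene6 [(0.037, 0.04)] [ 0.64392 -0.20518] 16.71759774621455
scene6 [(0.049, 0.04), (0.06, 0.0095)] [ 0.64202 -0.20829] 25.35733502051407
top7 [(0.049, 0.04)] [ 0.64441 -0.20587] 13.316093398107668
top7 [(0.06, 0.0095)] [ 0.64642 -0.20711] 10.376567450746986
top7 [(0.037, 0.04)] [ 0.64232 -0.20785] 24.11733416414167
top7 [(0.049, 0.04), (0.06, 0.0095)] [ 0.64478 -0.20583] 23.28237983429744
top8 [(0.049, 0.04)] [ 0.64215 -0.20612] 8.461639557424524
top8 [(0.06, 0.0095)] [ 0.62543 -0.21431] 14.938335581492213
top8 [(0.037, 0.04)] [ 0.64009 -0.20552] 26.130291740213984
top8 [(0.049, 0.04), (0.06, 0.0095)] [ 0.64249 -0.20617] 15.40051539931982
w6 [(0.049, 0.04)] [ 0.64549 -0.20684] 5.609736514999552
w6 [(0.06, 0.0095)] [ 0.64539 -0.20585] 5.972923471514248
w6 [(0.037, 0.04)] [ 0.64464 -0.20647] 4.698803587708231
w6 [(0.049, 0.04), (0.06, 0.0095)] [ 0.6457  -0.20599] 11.227188567454188
wrist8 [(0.049, 0.04)] [ 0.6378 -0.2124] 0.0
wrist8 [(0.06, 0.0095)] [ 0.63792 -0.20595] 0.8078970608200807
wrist8 [(0.037, 0.04)] [ 0.6378 -0.2124] 0.0
wrist8 [(0.049, 0.04), (0.06, 0.0095)] [ 0.63792 -0.20595] 0.8078970608200807
top6 ring (array([ 0.60105, -0.37578]), np.float64(28.171601248802514))
top7 ring (array([ 0.64136, -0.20881]), np.float64(37.88524464214892))
top8 ring (array([ 0.63918, -0.20825]), np.float64(52.86723577715698))
scene6 ring (array([ 0.60353, -0.37331]), np.float64(29.985461663376796))
scene8 ring (array([ 0.62654, -0.18687]), np.float64(46.54719895496977))
```

```bash
python3 -m crank '[[-0.18,0.07,0,0,0,0,40.5],[-0.18,0.07,0,0,0,0,40.5],[-0.18,0.07,0,0,0,0,40.5],[-0.18,0.07,0,0,0,0,40.5]]'
python3 - <<'E'
from h import *
E=[]
for i in range(10):
    p=get_image("top");s=read_state();E.append(np.r_[s["ee_pos"],s["tool_rot"],s["ft_force"]])
print(np.mean(E,0).round(4),np.std(E,0).round(4))
E
```

```text
clock: 8.35
ee_pos: [0.4792, -0.205, 0.0772]
tool_rot: [-3.142, -0.018, -0.001]
ft_force: [1.1, -0.8, -2.7]
grip_width: 0.411
gripper_force: 17.1
[ 4.7920e-01 -2.0500e-01  7.7100e-02 -3.1415e+00 -1.7400e-02 -5.0000e-04
  1.8580e-01  4.4000e-02 -2.6116e+00] [0.     0.     0.     0.     0.     0.     0.4971 0.7212 0.3332]
```

```bash
python3 -m crank '[[0.02,0.02,0.3,0,0,0,40.5],[0.02,0.02,0.6,0,0,0,40.5],[0.02,0.02,0.8,0,0,0,40.5],[0.02,0.02,0.8,0,0,0,40.5]]'
python3 -m crank '[[0,0,0.2,0,0,0,40.5],[0,0,0.2,0,0,0,40.5]]'
python3 -m crank '[[0,0,0.2,0,0,0,40.5],[0,0,0.2,0,0,0,40.5]]'
```

```text
clock: 9.25
ee_pos: [0.4793, -0.2051, 0.0687]
tool_rot: [-3.141, -0.017, -0.0]
ft_force: [-0.6, 0.6, -1.8]
grip_width: 0.413
gripper_force: 17.1
clock: 9.45
ee_pos: [0.4795, -0.2052, 0.067]
tool_rot: [-3.141, -0.017, -0.001]
ft_force: [-1.2, -0.4, -3.0]
grip_width: 0.408
gripper_force: 17.1
clock: 9.65
ee_pos: [0.4796, -0.2052, 0.065]
tool_rot: [-3.142, -0.017, -0.001]
ft_force: [-0.3, 0.6, -3.2]
grip_width: 0.408
gripper_force: 17.1
```

```bash
python3 -m crank '[[0,0,0.1,0,0,0,40.5],[0,0,0.1,0,0,0,40.5]]'
python3 - <<'E'
from edge import *
for n in("top","scene"):
    p=get_image(n);np.savez(n+"9.npz",**{k:p[k] for k in["pixels","range_z","camera_matrix","rvec","tvec"]});cv2.imwrite(f"pics/{n}9.png",p["pixels"])
    W=world(p);r=np.hypot(W[...,0]-.6424,W[...,1]+.2072);a=np.arctan2(W[...,1]+.2072,W[...,0]-.6424)
    for lo,hi in((.0,.031),(.031,.0345),(.040,.048)):
        m=(r>lo)&(r<hi)&(a>-1.2)&(a<2)&(W[...,2]<.05);print(n,lo,np.percentile(W[m][:,2],[10,30,50,70,90]).round(4),m.sum())
    print(fitc(p,(.6424,-.2072),[(.035,.0365),(.0305,.0365)],(-1.5,2.2),rng=.004))
a=cv2.imread("pics/top9.png")[140:220,205:285];b=cv2.imread("pics/scene9.png")[195:255,250:330]
cv2.imwrite("pics/c9.png",np.hstack([cv2.resize(a,(400,400),interpolation=cv2.INTER_CUBIC),cv2.resize(b,(400,300),interpolation=cv2.INTER_CUBIC)[[*range(300)]+[299]*100]]))
E
```

```text
clock: 9.85
ee_pos: [0.4796, -0.2052, 0.0641]
tool_rot: [-3.141, -0.017, -0.001]
ft_force: [-0.8, 0.9, -3.0]
grip_width: 0.41
gripper_force: 17.1
top 0.0 [0.0056 0.0141 0.0241 0.0266 0.0298] 490
top 0.031 [0.0213 0.0285 0.0353 0.0364 0.0376] 168
top 0.04 [0.0359 0.0368 0.0378 0.0386 0.0398] 318
(array([ 0.64181, -0.20701]), np.float64(72.18625471871383))
scene 0.0 [-0.5592 -0.5552  0.0265  0.0298  0.0319] 141
scene 0.031 [-0.5575  0.0286  0.0311  0.0379  0.0391] 94
scene 0.04 [-0.5585 -0.5563  0.0391  0.0402  0.0408] 215
(array([ 0.64272, -0.19929]), np.float64(33.603606819358774))
```

View pics/c9.png

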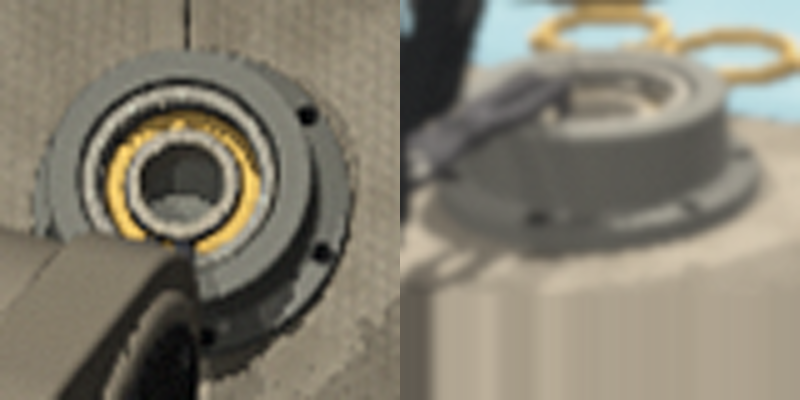

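The left panel shows the ring inside the bore, concentric with the bearing and with an even dark gap all round. I'll find the bearing face by touch in small steps.

```bash
python3 -m crank '[[0,0,0.06,0,0,0,40.5],[0,0,0.12,0,0,0,40.5],[0,0,0.12,0,0,0,40.5]]'
for i in 1 ; do python3 -m crank '[[0,0,0.04,0,0,0,40.5],[0,0,0.04,0,0,0,40.5]]'; done
python3 -m crank '[[0,0,0.04,0,0,0,40.5],[0,0,0.04,0,0,0,40.5]]'
```

```text
clock: 10.25
ee_pos: [0.4796, -0.2052, 0.0629]
tool_rot: [-3.142, -0.017, -0.001]
ft_force: [-0.2, -0.8, -2.5]
grip_width: 0.409
gripper_force: 17.1
clock: 10.45
ee_pos: [0.4797, -0.2052, 0.0625]
tool_rot: [-3.142, -0.017, -0.001]
ft_force: [0.2, 0.1, -1.9]
grip_width: 0.407
gripper_force: 17.1
clock: 10.65
ee_pos: [0.4797, -0.2052, 0.0621]
tool_rot: [-3.142, -0.017, -0.001]
ft_force: [-0.1, 0.4, -2.2]
grip_width: 0.41
gripper_force: 17.1
```

```bash
M(){ python3 -c "
from station import *;s=read_state();print('MOM',s['moment'])"; }
M; python3 -m crank '[[0,0,0.04,0,0,0,40.5],[0,0,0.04,0,0,0,40.5],[0,0,0.04,0,0,0,40.5]]'|grep -E "ee|ft"; M
python3 -m crank '[[0,0,0.04,0,0,0,40.5],[0,0,0.04,0,0,0,40.5],[0,0,0.04,0,0,0,40.5]]'|grep -E "ee|ft"; M
```

```text
MOM [-0.03028605  0.09657075  0.00618282]
ee_pos: [0.4797, -0.2052, 0.0617]
ft_force: [0.1, -1.0, -2.1]
MOM [-0.00112851  0.12737515  0.04186109]
ee_pos: [0.4797, -0.2052, 0.0613]
ft_force: [-0.6, 0.1, -2.5]
MOM [-0.03201895  0.09402398  0.02466718]
```

```bash
M(){ python3 -c "
from station import *;s=read_state();print('MOM',s['moment'])"; }
python3 -m crank '[[0,0,0.04,0,0,0,40.5],[0,0,0.04,0,0,0,40.5],[0,0,0.04,0,0,0,40.5]]'|grep -E "ee|ft"; M
python3 -m crank '[[0,0,0.04,0,0,0,40.5],[0,0,0.04,0,0,0,40.5],[0,0,0.04,0,0,0,40.5]]'|grep -E "ee|ft"; M
```

```text
ee_pos: [0.4797, -0.2052, 0.061]
ft_force: [0.3, 0.6, -1.5]
MOM [ 0.05037129  0.00900967 -0.07266011]
ee_pos: [0.4797, -0.2052, 0.0605]
ft_force: [0.6, 0.2, -2.1]
MOM [-0.04870311  0.05368561  0.00612996]
```

```bash
cat > avg.py <<'E'
from h import *
E=[]
for i in range(6): get_image("wrist");s=read_state();E.append(np.r_[s["ee_pos"][2],s["ft_force"][2],s["moment"][1],s["gripper_force"]])
print("AVG",np.mean(E,0).round(4))
E
python3 avg.py
python3 -m crank '[[0,0,0.04,0,0,0,40.5],[0,0,0.04,0,0,0,40.5]]'|grep -E "ee|ft"; python3 avg.py
python3 -m crank '[[0,0,0.04,0,0,0,40.5],[0,0,0.04,0,0,0,40.5]]'|grep -E "ee|ft"; python3 avg.py
```

```text
AVG [ 0.0606 -2.2351  0.0479 17.1108]
ee_pos: [0.4797, -0.2052, 0.0601]
ft_force: [-0.0, 0.3, -3.3]
AVG [ 0.0602 -2.2345  0.046  17.1107]
ee_pos: [0.4797, -0.2052, 0.0597]
ft_force: [-0.4, 0.7, -2.3]
AVG [ 0.0598 -2.2777  0.0465 17.1109]
```

```bash
python3 -m crank '[[0,0,0.05,0,0,0,40.5],[0,0,0.05,0,0,0,40.5]]'|grep -E "ee|ft"; python3 avg.py
python3 -m crank '[[0,0,0.05,0,0,0,40.5],[0,0,0.05,0,0,0,40.5]]'|grep -E "ee|ft"; python3 avg.py
```

```text
ee_pos: [0.4797, -0.2052, 0.0592]
ft_force: [0.5, 0.3, -2.6]
AVG [ 0.0593 -2.491   0.0177 17.1074]
ee_pos: [0.4797, -0.2052, 0.0587]
ft_force: [-0.7, -0.4, -1.7]
AVG [ 0.0588 -1.5962 -0.0232 17.1166]
```

```bash
python3 -m crank '[[0,0,-0.1,0,0,0,40.5],[0,0,-0.1,0,0,0,40.5],[0,0,-0.1,0,0,0,40.5]]'|grep -E "ee|ft"; python3 avg.py
python3 - <<'E'
from edge import *
s=read_state()
p=get_image("wrist");cv2.imwrite("pics/w10.png",p["pixels"][:440,100:560]);W=world(p)
q=W-s["ee_pos"];
m=(p["range_z"]>0)&(abs(q[...,1])<.025)&(W[...,2]>.043)
for lo in np.arange(.02,.16,.012):
    k=m&(q[...,0]>lo)&(q[...,0]<lo+.012)
    if k.sum()>20: print(round(lo,3),k.sum(),np.percentile(W[k][:,2],[25,50,75]).round(4))
p=get_image("top");W=world(p);print("ring top",fitc(p,(.6424,-.2072),[(.035,.0352),(.0305,.0352)],(-1.5,2.2),rng=.004),"carrier",fitc(p,(.6424,-.2072),[(.049,.04),(.037,.04)],(-1.5,2.2),rng=.004))
E
```

```text
ee_pos: [0.4797, -0.2052, 0.0598]
ft_force: [-0.1, -0.1, -2.3]
AVG [ 0.0598 -2.2065  0.0307 17.1116]
0.02 1295 [0.0482 0.0494 0.0505]
0.032 3020 [0.0508 0.0515 0.052 ]
0.044 2307 [0.0491 0.0498 0.0502]
0.056 2131 [0.0494 0.0498 0.0503]
0.068 1786 [0.0498 0.0504 0.0512]
0.08 2030 [0.0498 0.0504 0.0512]
0.092 2764 [0.0493 0.0498 0.0502]
0.104 2564 [0.0492 0.0497 0.0502]
0.116 498 [0.0491 0.0497 0.0501]
ring top (array([ 0.64097, -0.2074 ]), np.float64(70.4822732881955)) carrier (array([ 0.64245, -0.20708]), np.float64(36.61394148311618))
```

View pics/w10.png

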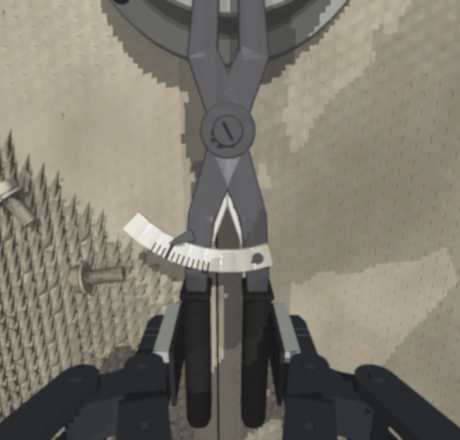

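The view shows the levers level, the index at the long line (about (172,243)), the grips parallel, and the bolts undisturbed. Touch put the bearing face about 0.8 mm below the ring, and the wrist force now shows no contact. Handing in.

```bash
python3 -c "
from station import *
print(hand_in())"
```

```text
the job is handed in; nothing more can be done
None
```

I handed the job in (verdict not shown): the gripper still holds the pliers at about the mark (17 N on the pads), with the ring level in the bore, about 1 mm above the bearing face by touch and centred to about 1.5 mm by the top camera.

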